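# Feed a wooden plaque from the magazine into the burning jig

### The arm

A 6-joint arm with a two-finger parallel gripper is mounted at the origin on the work surface. World frame = base frame: x ahead of the robot, y to its left, z up, the work surface at z = 0. Lengths are in m, angles in degrees, forces in N, time in s.
With the tool pointing down it reaches from about 0.375 to 0.9 m from the base axis. Payload 3.1 kg.
Tool frame: the origin (TCP) lies on the centre line of the jaws, within the pads' length; the fingertips stand 8 mm ahead of it and the grasp point (between the pads) lies 11 mm behind it (bot.tip_extent is the distance from the TCP to the fingertips, in m); z points along the fingers, y is the line along which they close (so a half turn about z gives the same grasp; the last joint's range is limited). The gripper opens to 87 mm and grips with 3 to 60 N. Pads are 19 mm wide; open, the fingers measure 117 mm over their backs; the gripper's body (75 mm by 190 mm) begins 51 mm behind the grasp point.
Start: joints at [-87.061, 30.224, 82.088, -0, 67.689, -10.227], TCP at [0.142, -0.609, 0.231] pointing down, gripper open.
Joint ranges: [-176.69, 176.69], [-43.24, 126.21], [12.49, 139.97], [-82, 262], [0, 151.66], [-163.58, 163.58]. Speed limits (degrees/s): [159.86, 159.86, 180, 180, 180, 180].

### API

Orientations are given as a 3x3 rotation matrix whose columns are the frame's x, y, z axes.
In Python, from rig import bot, vision, workorder gives the robot as it stands.
- The arm moves only by the shell command python3 -m handwheel 'ROWS'. ROWS is JSON, a list of rows, each an object with "delta_rot": the turn, a rotation vector about the tool's x, y, z in rad, a list of three; "xyz": the shift along the tool's x, y, z in mm, a list of three; "hand": the closure, from -1 (fully open) to 1 (shut). A call has exactly 5 rows; each row is the pose to reach, as a shift and turn from the pose commanded when the call began, along the tool's axes at that moment; what a row does not reach only later rows make up. A row lasts 1/8 s, in which the tool goes at most 62.5 mm and 10.7 degrees, less where a joint would pass 70% of its speed; a pose out of reach is approached as far as the arm can. A call with a gripper value outside its range is refused whole. The fingers move at their own pace and stop on an object; the grip force is fixed at half the most. Time passes only in rows, so rows that repeat a pose let the fingers close, or fill a call up. It gives the time, the measured TCP pose, the force, the opening and the grip force at its end, in the units of the state.
- bot.read_state(): the state, without advancing time (a new reading comes with each control period).
- vision.capture(name): name is "scene" or "top"; returns the picture (400x640x3 uint8, red, green, blue); there is no depth.
- vision.camera_model(name): a dict with "camera_matrix" (3x3 intrinsics, pixels), "dist_coeffs" ([k1, k2, p1, p2, k3] as OpenCV has them; the pictures are not rectified), "camera_from_world" (4x4, takes a point from world to camera coordinates). Camera axes: x right, y up, looking along -z (the intrinsics and any distortion apply to the point x, -y, -z); pixel columns grow to the right and rows downward; lengths in m; the calibration is good to about 2 mm. A picture is of the moment at which its call begins. camera_model takes no time and is no camera call.
- workorder.hand_in(): hands the job in; it is judged then, once.
The state is a dict: "time_s": time; "joint_positions": joint angles; "qvel": joint speeds; "tau": joint torques, N m; "position": TCP position; "tcp_rot": TCP orientation; "force": force on the tool from outside, world axes, zero at the start; "moment": the same for the moment, N m; "opening": opening from 0.0 (shut) to 1.0 (fully open); "grasp_force": force on a finger pad.
Only numpy, scipy, OpenCV 4.12 (cv2) and the standard library are available. Lean on these libraries where they do the work, as an engineer would, in place of code of your own. Each camera call takes 0.05 s, during which the arm holds its last target. There are 200 camera calls.

### The job

Set up the next wooden plaque for pyrography: slide the magazine's pusher forward so that the bottom plaque pokes out, slide the pusher fully back home, and draw that plaque out by its end so that the other three drop flat in the magazine. Lay it flat and squarely along the middle of the jig's narrow bed, between its end stop and the open jaw, then slide the jaw up until the plaque is held snugly between jaw and stop. Let go of everything and leave the gourds, phone, pencil and coaster where they are.

Things in the scene. Friction and masses are not known exactly. Their poses are not given: they have to be found in the camera images.
- magazine: fixed magazine: plywood block 62 (x) x 188 (y) x 30 mm high with an open-topped aluminium column holding four stacked plaques, lying along y. Origin on the table under the column's centre, z up. Stack floor 30 mm up, column inside 53 x 153 mm, sheet 4 mm, top 78 mm up. Outlet at the -y end: the wall there starts 16 mm above the floor, so only the bottom plaque slides out under it.
- outlet (a point): the outlet of the magazine: point on the outer face of its -y end wall, at the height of the bottom plaque's centre (36 mm above the table); axes parallel to the magazine's, plaques come out along -y. The block ends here too: nothing stands under or beside a plaque that pokes out.
- pusher (a joint): travel in m of the steel pusher (8 mm high) behind the bottom plaque: 0 = fully back (home), 0.055 = fully forward (towards the magazine's -y), a stop at each end. The plaque starts at most 3 mm in front of it. Slides stiffly (1.5 N), stays where it is left and does not pull the plaque back. While it is forward the stack cannot drop flat.
- pusher_tab (a point): point on the pusher's upright steel tab, beside the column on the magazine's -x side, its middle 47 mm out from that wall: tab 14 mm thick along the slide (y), 30 mm wide (x), top 104 mm above the table; the point is at its middle, 10 mm below its top, and moves with the pusher. Axes parallel to the magazine's.
- plaque1_mid (a point): a plain wooden plaque, 150 mm long (its y) x 50 mm wide (its x) x 12 mm thick (its z), about 70 g, small hole at its +y end; the point is its centre, half-way up. At the start it is the bottom one of the stack: the one to use.
- plaque2_mid (a point): a plain wooden plaque, 150 mm long (its y) x 50 mm wide (its x) x 12 mm thick (its z), about 70 g, small hole at its +y end; the point is its centre, half-way up. At the start it is the second from the bottom.
- plaque3_mid (a point): a plain wooden plaque, 150 mm long (its y) x 50 mm wide (its x) x 12 mm thick (its z), about 70 g, small hole at its +y end; the point is its centre, half-way up. At the start it is the third from the bottom.
- plaque4_mid (a point): a plain wooden plaque, 150 mm long (its y) x 50 mm wide (its x) x 12 mm thick (its z), about 70 g, small hole at its +y end; the point is its centre, half-way up. At the start it is the top one.
- jig_seat (a point): place for the plaque on the fixed work jig: its centre, on top of the narrow grey bed (34 mm wide along x, top 30 mm above the table; base plate 90 mm wide, 8 mm high below). y runs along the bed, z up. The fixed end stop's face is 75 mm from here towards -y (stop 50 mm wide, top 50 mm above the table); the sliding jaw is at the +y end.
- jaw (a joint): travel in m of the jig's sliding jaw towards the stop (the jig's -y). The gap from jaw to stop is 200 mm minus the travel: 0 = fully open, 0.050 = holding a 150 mm plaque, 0.060 = end of travel. Starts between 0 and 0.015. Slides stiffly (2 N) and stays where it is left.
- jaw_tab (a point): point on the jaw's upright steel tab: 14 mm thick along the slide (y), 30 mm wide (x), top 95 mm above the table; the point is at its middle, 10 mm below its top and 17 mm behind the jaw's face; jaw block 50 mm wide, top 50 mm above the table. Axes parallel to those of jig_seat.
- gourd1: a small dried bottle gourd standing upright, 78 mm tall, 57 mm across; origin at the centre of its underside. Not part of the job.
- gourd2: a small dried bottle gourd standing upright, 82 mm tall, 60 mm across; origin at the centre of its underside. Not part of the job.
- gourd3: the largest dried bottle gourd, standing upright, 103 mm tall, 75 mm across; origin at the centre of its underside. Not part of the job.
- phone: a black phone lying flat, 150 x 72 x 9 mm, long side along its x; origin at the centre of its underside. Not part of the job.
- pencil: a yellow pencil lying flat, 185 mm long along its x, 8 mm thick; origin at the centre of its underside. Not part of the job.
- coaster: a round wooden disc lying flat, 90 mm across, 12 mm thick; origin at the centre of its underside. Not part of the job.

How it is judged (in metres and radians):
On the way, in this order (a step that is already met when the one before it is completed fails the run):
1. the pusher has shoved the bottom plaque at least 35 mm out of the magazine (value of joint pusher above 0.035 m and y of plaque1_mid in the frame of magazine below -0.035 m), for 0.1 s.
2. the pusher is back home while the bottom plaque still pokes out of the magazine (value of joint pusher below 0.006 m and y of plaque1_mid in the frame of magazine between -0.12 and -0.03 m), for 0.1 s.
3. the bottom plaque is out of the magazine and the other three have dropped flat in it (horizontal distance between plaque1_mid and magazine above 0.15 m and z of plaque2_mid in the frame of magazine between 0.032 and 0.04 m and y of plaque2_mid in the frame of magazine between -0.012 and 0.012 m and angle between each of plaque2_mid, plaque3_mid, plaque4_mid's own z axis and vertical below 0.06 rad and z of plaque3_mid in the frame of magazine between 0.044 and 0.052 m and y of plaque3_mid in the frame of magazine between -0.012 and 0.012 m and z of plaque4_mid in the frame of magazine between 0.056 and 0.064 m and y of plaque4_mid in the frame of magazine between -0.012 and 0.012 m), for 0.2 s.
4. the plaque lies flat on the bed between stop and jaw, with the jaw still open (x of plaque1_mid in the frame of jig_seat between -0.009 and 0.009 m and z of plaque1_mid in the frame of jig_seat between 0.002 and 0.01 m and angle between the y axis of plaque1_mid and the y axis of jig_seat, either way round below 0.12 rad and y of plaque1_mid in the frame of jig_seat between -0.006 and 0.05 m and value of joint jaw below 0.047 m and contact force between plaque1 and the fingers below 0.1 N), for 0.1 s.
At the end, for the whole second after the job is handed in: Plaque 1 at rest flat on the bed (4 mm in height and along it, 9 mm across, 0.12 rad), jaw travel over 47.5 mm, pusher under 6 mm. Plaques 2 to 4 flat on one another on the magazine floor (4 mm in height, 12 mm lengthwise, tilt 0.06 rad) (x of plaque1_mid in the frame of jig_seat between -0.009 and 0.009 m and z of plaque1_mid in the frame of jig_seat between 0.002 and 0.01 m and angle between the y axis of plaque1_mid and the y axis of jig_seat, either way round below 0.12 rad and y of plaque1_mid in the frame of jig_seat between -0.004 and 0.004 m and value of joint jaw above 0.0475 m and value of joint pusher below 0.006 m and z of plaque2_mid in the frame of magazine between 0.032 and 0.04 m and y of plaque2_mid in the frame of magazine between -0.012 and 0.012 m and angle between each of plaque2_mid, plaque3_mid, plaque4_mid's own z axis and vertical below 0.06 rad and z of plaque3_mid in the frame of magazine between 0.044 and 0.052 m and y of plaque3_mid in the frame of magazine between -0.012 and 0.012 m and z of plaque4_mid in the frame of magazine between 0.056 and 0.064 m and y of plaque4_mid in the frame of magazine between -0.012 and 0.012 m and linear speed of plaque1 below 0.02 m/s); the robot touches nothing.
It fails at once if a gourd, the phone, pencil or coaster is moved more than 30 mm (distance of any of gourd1, gourd2, gourd3, phone, pencil, coaster from where it was at the start of the episode above 0.03 m).
It also fails if it takes over 64 s, if anything falls off the work surface, if the arm or the gripper's body presses on something with over 40 N, if the wrist force passes 120 N, or if a joint passes its speed limit or range.

## Working session

There is one attempt and no reset: what is moved stays moved. The work goes in short steps, Python scripts to look and compute and a shell command to move; the robot and the scene stay as the last step left them, time stands still between calls to the robot, and variables do not carry over. Pictures are saved under pics/ and viewed, at most 12 in all, crops included, and the job is handed in when it is done.

```bash
ls; mkdir -p pics
python3 - <<'E'
from rig import bot, vision, workorder
import cv2,numpy as np
s=bot.read_state(); print(s['position'],s['tcp_rot'],s['opening'],bot.tip_extent)
for n in('scene','top'):
    im=vision.capture(n); cv2.imwrite(f'pics/{n}0.png',im[:,:,::-1]); np.save(f'pics/{n}0.npy',im)
    m=vision.camera_model(n); print(n,m)
E
```

```text
pics
[ 0.14235208 -0.60782608  0.22956333] [[ 9.73721662e-01  2.27741331e-01 -1.04734039e-04]
 [ 2.27741007e-01 -9.73719269e-01  2.19536238e-03]
 [ 3.97993197e-04 -2.16152414e-03 -9.99997585e-01]] 0.9982190607593553 0.008
scene {'camera_matrix': array([[399.40681222,   0.        , 318.78339889],
       [  0.        , 399.40681222, 196.88601232],
       [  0.        ,   0.        ,   1.        ]]), 'dist_coeffs': array([-0.00405293,  0.        ,  0.        ,  0.        ,  0.        ]), 'camera_from_world': array([[ 0.24870072,  0.96851882,  0.01091982, -0.17466251],
       [-0.68346373,  0.16749213,  0.71050947,  0.31363528],
       [ 0.68631282, -0.18416752,  0.7036029 , -1.31995698],
       [ 0.        ,  0.        ,  0.        ,  1.        ]])}
top {'camera_matrix': array([[389.93760565,   0.        , 319.27400464],
       [  0.        , 389.93760565, 197.53004225],
       [  0.        ,   0.        ,   1.        ]]), 'dist_coeffs': array([-0.09668042,  0.        ,  0.        ,  0.        ,  0.        ]), 'camera_from_world': array([[ 0.02701275, -0.99958839,  0.00966216,  0.04142467],
       [ 0.98619092,  0.0282281 ,  0.16318899, -0.5709381 ],
       [-0.16339457,  0.00512055,  0.98654751, -0.81810952],
       [ 0.        ,  0.        ,  0.        ,  1.        ]])}
```

View pics/top0.png

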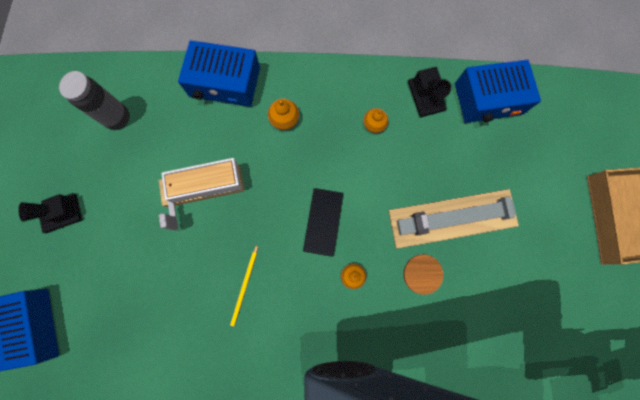

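View pics/scene0.png

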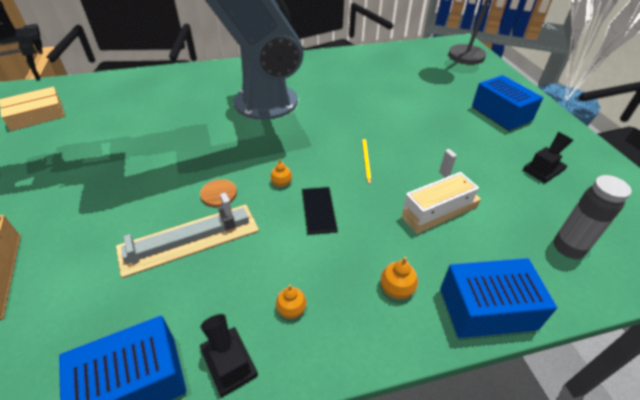

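The top view shows the magazine column at px (161–240, 160–200), with its tab near (170, 213). The jig is at (390–518, 190–248), with the jaw tab near (420, 220) and the stop near (508, 207). Next I'll zoom in on both.

```bash
cat > h.py <<'E'
import numpy as np,cv2
from rig import bot, vision
def ray(n,p):
    m=vision.camera_model(n); T=m['camera_from_world'];R,t=T[:3,:3],T[:3,3]
    q=cv2.undistortPoints(np.array(p,float).reshape(-1,1,2),m['camera_matrix'],m['dist_coeffs']).reshape(-1,2)
    d=np.c_[q[:,0],-q[:,1],-np.ones(len(q))]@R
    return -R.T@t,d
def onz(n,p,z):
    c,d=ray(n,p); return c+d*((z-c[2])/d[:,2])[:,None]
def px(n,P):
    m=vision.camera_model(n); T=m['camera_from_world']
    c=np.atleast_2d(P)@T[:3,:3].T+T[:3,3]
    return cv2.projectPoints((c*[1,-1,-1]).reshape(-1,1,3),np.zeros(3),np.zeros(3),m['camera_matrix'],m['dist_coeffs'])[0].reshape(-1,2)
def crop(im,x0,y0,w,h,k):
    a=cv2.resize(im[y0:y0+h,x0:x0+w],None,fx=k,fy=k,interpolation=cv2.INTER_CUBIC)[:,:,::-1].copy()
    for x in range(-x0%10,w,10):
        cv2.line(a,(x*k,0),(x*k,8 if (x+x0)%50 else 20),(0,0,255),1)
        if (x+x0)%20==0: cv2.putText(a,str(x+x0),(x*k,20),0,.4,(0,0,255),1)
    for y in range(-y0%10,h,10):
        cv2.line(a,(0,y*k),(8,y*k),(0,0,255),1); cv2.putText(a,str(y+y0),(10,y*k+4),0,.35,(0,0,255),1)
    return a
E
python3 - <<'E'
from h import *
t=np.load('pics/top0.npy')
a=crop(t,150,145,100,98,6);b=crop(t,385,180,140,75,5)
cv2.imwrite('pics/a.png',np.vstack([np.pad(crop(t,152,150,98,85,4),((0,0),(0,800-392),(0,0))),crop(t,382,183,142,65,4) if 0 else np.pad(crop(t,382,183,142,65,4),((0,0),(0,800-568),(0,0)))]))
s=np.load('pics/scene0.npy')
A=crop(s,395,145,90,90,4);B=crop(s,110,185,155,92,4)
cv2.imwrite('pics/b.png',np.vstack([np.pad(A[:,:],((0,0),(0,620-360),(0,0))),B])[:600] if 0 else np.vstack([np.pad(crop(s,395,145,90,90,4)[:236*2],((0,0),(0,260),(0,0))),crop(s,110,190,155,58,4)]))
E
```

```text
(no output)
```

View pics/a.png

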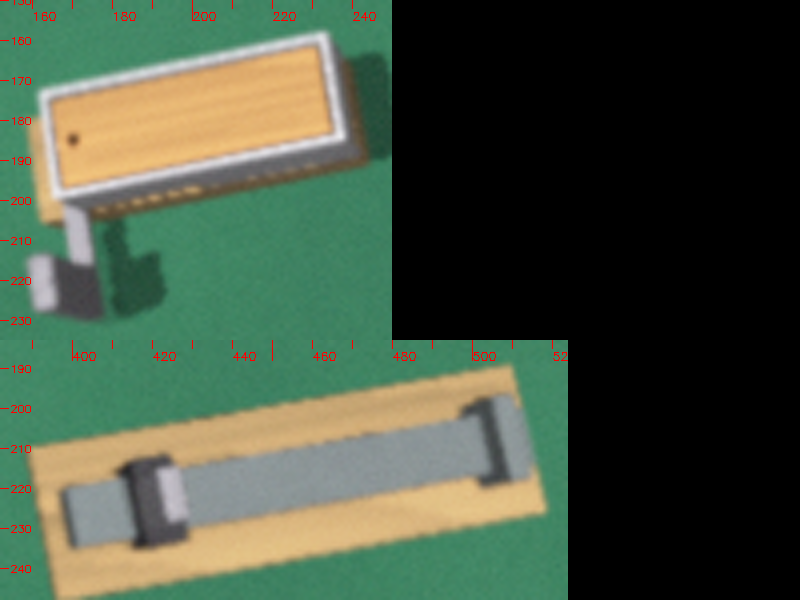

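Run:
```python
from h import *
np.set_printoptions(precision=4,suppress=True)
A=lambda l:[(152+x/4-.5,150+y/4-.5) for x,y in l]
B=lambda l:[(382+x/4-.5,183+(y-340)/4-.5) for x,y in l]
r=onz('top',A([(38,92),(328,32),(347,137),(55,198)]),.078)
print(r,np.linalg.norm(np.roll(r,-1,0)-r,axis=1),'centre',r.mean(0))
def ang(v): return np.degrees(np.arctan2(-v[0],v[1]))  # yaw such that +y axis = v
print('mag yaw',ang(r[0]-r[1]),ang(r[3]-r[2]))
print('tab',onz('top',A([(42,282)]),.104))
b=onz('top',B([(28,448),(513,366),(547,512),(57,600)]),.008)
print(b,np.linalg.norm(np.roll(b,-1,0)-b,axis=1),'c',b.mean(0),'yaw',ang(b[0]-b[1]),ang(b[3]-b[2]))
print('jawtab',onz('top',B([(173,494)]),.095),'stopface',onz('top',B([(484,398),(510,483)]),.05))
e=onz('top',B([(190,467),(460,418),(190,530),(475,478)]),.03);print('bed edges',e,ang(e[0]-e[1]),ang(e[2]-e[3]))
```

```text
[[0.61   0.4051 0.078 ]
 [0.6475 0.2469 0.078 ]
 [0.5895 0.2327 0.078 ]
 [0.5516 0.39   0.078 ]] [0.1626 0.0597 0.1618 0.0602] centre [0.5996 0.3187 0.078 ]
mag yaw 13.346067716758172 13.521591976648407
tab [[0.5035 0.3826 0.104 ]]
[[ 0.5525 -0.1041  0.008 ]
 [ 0.6098 -0.3987  0.008 ]
 [ 0.5224 -0.4154  0.008 ]
 [ 0.4652 -0.1209  0.008 ]] [0.3002 0.0889 0.3001 0.0888] c [ 0.5374 -0.2598  0.008 ] yaw 11.00531618427341 10.985723916957784
jawtab [[ 0.5181 -0.1645  0.095 ]] stopface [[ 0.5821 -0.3586  0.05  ]
 [ 0.5339 -0.3717  0.05  ]]
bed edges [[ 0.541  -0.1928  0.03  ]
 [ 0.5736 -0.3533  0.03  ]
 [ 0.5052 -0.1922  0.03  ]
 [ 0.5388 -0.3607  0.03  ]] 11.472039276818425 11.277875627074614
```

View pics/b.png

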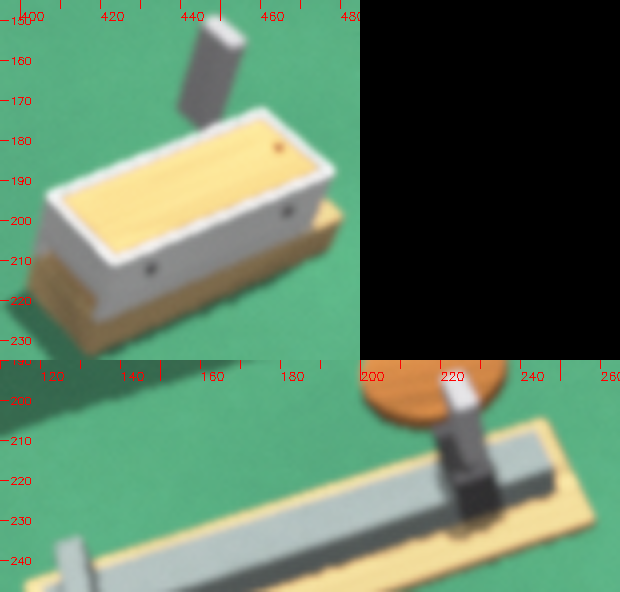

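Sizes check out: rim 162 × 60 mm, base 300 × 89 mm, and the tab sits 78.7 mm out against 77.5 mm expected. I'll locate the obstacles and plan the approach to the pusher tab.

```bash
cat >> h.py <<'E'
np.set_printoptions(precision=4,suppress=True)
def fr(yaw):
    a=np.radians(yaw);return np.array([[np.cos(a),-np.sin(a)],[np.sin(a),np.cos(a)]])
MAG=np.array([.5996,.3187]);MR=fr(13.4)
SEAT=np.array([.5437,-.2915]);JR=fr(11.1)
def mag(x,y): return MAG+MR@[x,y]
def jig(x,y): return SEAT+JR@[x,y]
def go(xy,z,yaw):
    "yaw = world angle of tool x (tool down); prints tool-frame shift mm and turn rad"
    s=bot.read_state();R=np.array(s['tcp_rot']);p=np.array(s['position'])
    c,n=np.cos(np.radians(yaw)),np.sin(np.radians(yaw))
    G=np.array([[c,n,0],[n,-c,0],[0,0,-1.]])
    print('from',p,'to',xy,z,'xyz mm',np.round(R.T@(np.r_[xy,z]-p)*1000,1),'rotvec',cv2.Rodrigues(R.T@G)[0].ravel().round(4),'t',s['time_s'],'op',s['opening'],'F',s['force'])
E
python3 - <<'E'
from h import *
for n,p,z in(('gourd3',(283,116),.035),('gourd2',(376,122),.03),('gourd1',(353,277),.03)): print(n,onz('top',[p],z),(MR.T@(onz('top',[p],z)[0,:2]-MAG)))
print('scene g3',onz('scene',[(399,282)],.035),'tab scene',onz('scene',[(395+223/4,145+33/4)],.104))
print('mag scene rim',onz('scene',[(395+x/4,145+y/4) for x,y in((46,194),(263,108),(335,170),(114,266))],.078).mean(0))
go([.5035,.3826],.16,13.4)
E
```

```text
gourd3 [[0.7623 0.1473 0.035 ]] [ 0.1185 -0.2045]
gourd2 [[ 0.7563 -0.0714  0.03  ]] [ 0.062  -0.4158]
gourd1 [[ 0.3974 -0.0217  0.03  ]] [-0.2756 -0.2843]
scene g3 [[0.7766 0.1442 0.035 ]] tab scene [[0.5051 0.3806 0.104 ]]
mag scene rim [0.5973 0.3198 0.078 ]
from [ 0.1423 -0.6079  0.2297] to [0.5035, 0.3826] 0.16 xyz mm [ 577.2 -882.1   71.6] rotvec [-0.002  -0.0004 -0.0041] t 0.1 op 0.9983972228628022 F [-0.3704 -0.1883  0.3726]
```

```bash
R='"delta_rot":[0,0,0],"hand":-1'
python3 -m handwheel '[{"delta_rot":[0,0,0],"hand":-1,"xyz":[46,-41,0]},{"delta_rot":[0,0,0],"hand":-1,"xyz":[92,-82,0]},{"delta_rot":[0,0,0],"hand":-1,"xyz":[138,-123,0]},{"delta_rot":[0,0,0],"hand":-1,"xyz":[184,-164,0]},{"delta_rot":[0,0,0],"hand":-1,"xyz":[230,-205,0]}]'
python3 -m handwheel '[{"delta_rot":[0,0,0],"hand":-1,"xyz":[46,-41,0]},{"delta_rot":[0,0,0],"hand":-1,"xyz":[92,-82,0]},{"delta_rot":[0,0,0],"hand":-1,"xyz":[138,-123,0]},{"delta_rot":[0,0,0],"hand":-1,"xyz":[184,-164,0]},{"delta_rot":[0,0,0],"hand":-1,"xyz":[230,-205,0]}]'
python3 -m handwheel '[{"delta_rot":[0,0,0],"hand":-1,"xyz":[14,-56,0]},{"delta_rot":[0,0,0],"hand":-1,"xyz":[28,-112,0]},{"delta_rot":[0,0,0],"hand":-1,"xyz":[42,-168,0]},{"delta_rot":[0,0,0],"hand":-1,"xyz":[56,-224,0]},{"delta_rot":[0,0,0],"hand":-1,"xyz":[70,-280,0]}]'
python3 - <<'E'
from h import *
go([.504,.382],.16,13.4)
E
```

```text
time_s: 0.72
position: [0.3204, -0.3547, 0.2304]
tcp_rot: [[0.974, 0.227, 0.0], [0.227, -0.974, 0.0], [0.0, -0.0, -1.0]]
force: [0.8, -0.0, -0.3]
opening: 1.001
grasp_force: 0.0
time_s: 1.35
position: [0.4977, -0.1027, 0.2304]
tcp_rot: [[0.974, 0.228, -0.0], [0.228, -0.974, -0.0], [-0.0, 0.0, -1.0]]
force: [1.0, -1.3, -0.7]
opening: 1.0
grasp_force: 0.0
time_s: 1.98
position: [0.5009, 0.1859, 0.2303]
tcp_rot: [[0.974, 0.228, -0.0], [0.228, -0.974, -0.0], [-0.0, 0.0, -1.0]]
force: [-0.2, -0.5, -0.1]
opening: 1.001
grasp_force: 0.0
from [0.5009 0.1859 0.2303] to [0.504, 0.382] 0.16 xyz mm [  47.7 -190.2   70.3] rotvec [ 0.0001  0.0004 -0.0041] t 1.975 op 1.0008526517453158 F [-0.189  -0.4628 -0.1098]
```

```bash
python3 -m handwheel '[{"delta_rot":[0,0,0],"hand":-1,"xyz":[12,-48,5]},{"delta_rot":[0,0,0],"hand":-1,"xyz":[24,-96,15]},{"delta_rot":[0,0,0],"hand":-1,"xyz":[36,-143,30]},{"delta_rot":[0,0,-0.004],"hand":-1,"xyz":[47.7,-190,50]},{"delta_rot":[0,0,-0.004],"hand":-1,"xyz":[47.7,-190,90]}]'
python3 - <<'E'
from h import *
go([.504,.382],.083,13.4)
t=vision.capture('top');s=vision.capture('scene')
cv2.imwrite('pics/c.png',np.hstack([crop(t,130,140,130,110,3),crop(s,395,110,110,110,3)]))
E
```

```text
time_s: 2.6
position: [0.5054, 0.3843, 0.1409]
tcp_rot: [[0.972, 0.236, 0.005], [0.236, -0.972, 0.003], [0.006, -0.002, -1.0]]
force: [-0.8, 0.1, -0.6]
opening: 1.003
grasp_force: 0.0
from [0.5054 0.3843 0.1409] to [0.504, 0.382] 0.083 xyz mm [-2.3  2.  57.9] rotvec [-0.0022 -0.0058  0.0042] t 2.6 op 1.0032243736220767 F [-0.7957  0.097  -0.6472]
```

View pics/c.png

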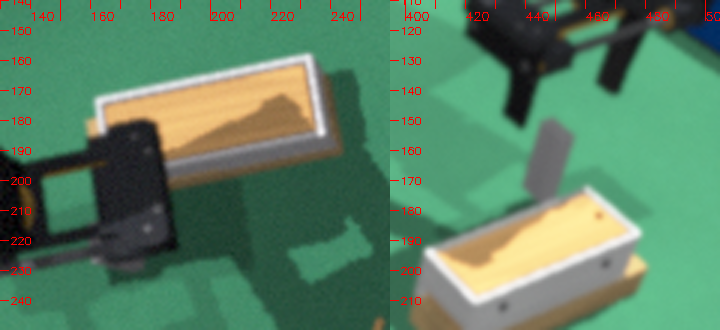

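The fingers straddle the tab: in the scene view the tips are at about (437,150) and (467,140), with the tab top at (447,152). Next: descend and grip.

```bash
python3 -m handwheel '[{"delta_rot":[0,0,0],"hand":-1,"xyz":[-1,1,20]},{"delta_rot":[0,0,0],"hand":-1,"xyz":[-1,1,40]},{"delta_rot":[0,0,0],"hand":-1,"xyz":[-1,1,57]},{"delta_rot":[0,0,0],"hand":-0.5,"xyz":[-1,1,57]},{"delta_rot":[0,0,0],"hand":1,"xyz":[-1,1,57]}]'
python3 -m handwheel '[{"delta_rot":[0,0,0],"hand":1,"xyz":[0,0,0]},{"delta_rot":[0,0,0],"hand":1,"xyz":[0,0,0]},{"delta_rot":[0,0,0],"hand":1,"xyz":[0,0,0]},{"delta_rot":[0,0,0],"hand":1,"xyz":[0,0,0]},{"delta_rot":[0,0,0],"hand":1,"xyz":[0,0,0]}]'
```

```text
time_s: 3.32
position: [0.5044, 0.3788, 0.0844]
tcp_rot: [[0.973, 0.231, 0.001], [0.231, -0.973, 0.001], [0.001, -0.0, -1.0]]
force: [0.8, 0.7, 0.8]
opening: 0.849
grasp_force: 0.0
time_s: 3.95
position: [0.5037, 0.3787, 0.0835]
tcp_rot: [[0.973, 0.232, -0.0], [0.232, -0.973, -0.0], [-0.0, -0.0, -1.0]]
force: [0.7, -0.0, 0.7]
opening: 0.292
grasp_force: 0.0
```

```bash
python3 -m handwheel '[{"delta_rot":[0,0,0],"hand":1,"xyz":[0,-3,0]},{"delta_rot":[0,0,0],"hand":1,"xyz":[0,-3,0]},{"delta_rot":[0,0,0],"hand":1,"xyz":[0,-3,0]},{"delta_rot":[0,0,0],"hand":1,"xyz":[0,-3,0]},{"delta_rot":[0,0,0],"hand":1,"xyz":[0,-3,0]}]'
```

```text
time_s: 4.58
position: [0.503, 0.3817, 0.0835]
tcp_rot: [[0.973, 0.232, -0.0], [0.232, -0.973, 0.0], [-0.0, -0.0, -1.0]]
force: [0.2, 1.7, -0.8]
opening: 0.153
grasp_force: 30.0
```

```bash
python3 -m handwheel '[{"delta_rot":[0,0,0],"hand":1,"xyz":[0,10,0]},{"delta_rot":[0,0,0],"hand":1,"xyz":[0,21,0]},{"delta_rot":[0,0,0],"hand":1,"xyz":[0,32,0]},{"delta_rot":[0,0,0],"hand":1,"xyz":[0,43,0]},{"delta_rot":[0,0,0],"hand":1,"xyz":[0,53,0]}]'
python3 -m handwheel '[{"delta_rot":[0,0,0],"hand":1,"xyz":[0,0,0]},{"delta_rot":[0,0,0],"hand":1,"xyz":[0,0,0]},{"delta_rot":[0,0,0],"hand":1,"xyz":[0,-2,0]},{"delta_rot":[0,0,0],"hand":1,"xyz":[0,-12,0]},{"delta_rot":[0,0,0],"hand":1,"xyz":[0,-22,0]}]'
python3 -m handwheel '[{"delta_rot":[0,0,0],"hand":1,"xyz":[0,-10,0]},{"delta_rot":[0,0,0],"hand":1,"xyz":[0,-20,0]},{"delta_rot":[0,0,0],"hand":1,"xyz":[0,-30,0]},{"delta_rot":[0,0,0],"hand":1,"xyz":[0,-32,0]},{"delta_rot":[0,0,0],"hand":1,"xyz":[0,-32,0]}]'
```

```text
time_s: 5.2
position: [0.5153, 0.3299, 0.0835]
tcp_rot: [[0.973, 0.231, -0.0], [0.231, -0.973, 0.001], [0.0, -0.001, -1.0]]
force: [-1.0, 5.0, -1.3]
opening: 0.157
grasp_force: 30.0
time_s: 5.82
position: [0.51, 0.3519, 0.0835]
tcp_rot: [[0.973, 0.232, -0.0], [0.232, -0.973, -0.0], [-0.0, 0.0, -1.0]]
force: [1.2, -1.7, -2.1]
opening: 0.153
grasp_force: 30.0
time_s: 6.45
position: [0.5028, 0.3824, 0.0835]
tcp_rot: [[0.973, 0.232, -0.0], [0.232, -0.973, -0.001], [-0.0, 0.001, -1.0]]
force: [0.9, -3.7, -0.8]
opening: 0.162
grasp_force: 30.0
```

```bash
python3 -m handwheel '[{"delta_rot":[0,0,0],"hand":-1,"xyz":[0,0,0]},{"delta_rot":[0,0,0],"hand":-1,"xyz":[0,0,0]},{"delta_rot":[0,0,0],"hand":-1,"xyz":[0,0,-2]},{"delta_rot":[0,0,0],"hand":-1,"xyz":[0,0,-50]},{"delta_rot":[0,0,0],"hand":-1,"xyz":[0,0,-90]}]'
python3 -m handwheel '[{"delta_rot":[0,0,0],"hand":-1,"xyz":[-20,40,-10]},{"delta_rot":[0,0,0],"hand":-1,"xyz":[-20,90,-10]},{"delta_rot":[0,0,0],"hand":-1,"xyz":[-20,140,-10]},{"delta_rot":[0,0,0],"hand":-1,"xyz":[-20,190,-10]},{"delta_rot":[0,0,0],"hand":-1,"xyz":[-20,200,-10]}]'
python3 - <<'E'
from h import *
t=vision.capture('top');s=vision.capture('scene')
np.save('pics/t1.npy',t)
cv2.imwrite('pics/d.png',np.hstack([crop(t,150,140,130,100,3),crop(s,380,130,110,100,3)]))
E
```

```text
time_s: 7.08
position: [0.5028, 0.3829, 0.1747]
tcp_rot: [[0.973, 0.232, -0.0], [0.232, -0.973, 0.0], [-0.0, -0.0, -1.0]]
force: [0.1, 0.9, 0.3]
opening: 0.644
grasp_force: 0.0
time_s: 7.7
position: [0.5305, 0.1809, 0.1839]
tcp_rot: [[0.974, 0.228, 0.001], [0.228, -0.974, 0.0], [0.001, 0.0, -1.0]]
force: [0.8, 0.5, 0.1]
opening: 0.998
grasp_force: 0.0
```

View pics/d.png

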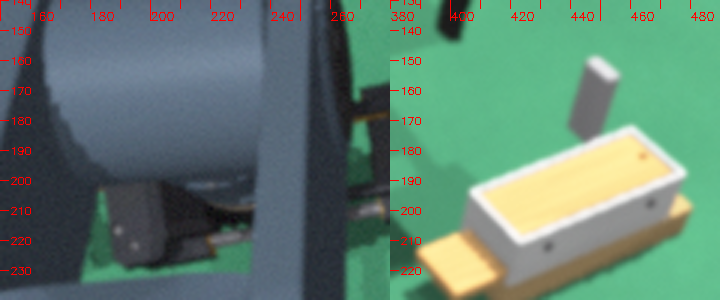

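Run:
```python
from h import *
e=onz('scene',[(380+(417-390)/3-.3,130+250/3-.3),(380+(460-390)/3-.3,130+296/3-.3)],.042)
print(e,[(MR.T@(x[:2]-MAG)) for x in e]); print(bot.read_state()['joint_positions'])
go(mag(0,-.109),.15,-76.6);go(mag(0,-.109),.15,103.4)
```

```text
[[0.603  0.1898 0.042 ]
 [0.6538 0.2035 0.042 ]] [array([-0.0266, -0.1262]), array([ 0.0261, -0.1246])]
[ 7.5852 28.7206 94.1917  0.037  57.0681 84.303 ]
from [0.53   0.1827 0.1838] to [0.6249 0.2127] 0.15 xyz mm [99.2 -7.4 33.8] rotvec [-0.0007  0.0001  1.5684] t 7.8 op 1.003006019916684 F [ 1.1131  0.8495 -0.1808]
from [0.53   0.1827 0.1838] to [0.6249 0.2127] 0.15 xyz mm [99.2 -7.4 33.8] rotvec [-0.0001 -0.0007 -1.5732] t 7.8 op 1.003006019916684 F [ 1.1131  0.8495 -0.1808]
```

```bash
python3 -m handwheel '[{"delta_rot":[0,0,-0.18],"hand":-1,"xyz":[20,-2,0]},{"delta_rot":[0,0,-0.36],"hand":-1,"xyz":[40,-4,0]},{"delta_rot":[0,0,-0.54],"hand":-1,"xyz":[60,-6,0]},{"delta_rot":[0,0,-0.72],"hand":-1,"xyz":[80,-7,0]},{"delta_rot":[0,0,-0.9],"hand":-1,"xyz":[99,-8,0]}]'
python3 -m handwheel '[{"delta_rot":[0,0,-0.17],"hand":-1,"xyz":[0,0,0]},{"delta_rot":[0,0,-0.34],"hand":-1,"xyz":[0,0,0]},{"delta_rot":[0,0,-0.51],"hand":-1,"xyz":[0,0,0]},{"delta_rot":[0,0,-0.673],"hand":-1,"xyz":[0,0,0]},{"delta_rot":[0,0,-0.673],"hand":-1,"xyz":[0,0,0]}]'
python3 - <<'E'
from h import *
go(mag(0,-.108),.031,103.4)
E
```

```text
time_s: 8.43
position: [0.6239, 0.2168, 0.1834]
tcp_rot: [[0.416, 0.91, -0.0], [0.91, -0.416, 0.001], [0.001, -0.001, -1.0]]
force: [0.2, -0.2, 0.2]
opening: 1.003
grasp_force: 0.0
time_s: 9.05
position: [0.6234, 0.2161, 0.1834]
tcp_rot: [[-0.234, 0.972, -0.0], [0.972, 0.234, 0.001], [0.001, -0.0, -1.0]]
force: [-0.2, -1.0, 0.2]
opening: 0.999
grasp_force: 0.0
from [0.6234 0.2161 0.1834] to [0.6246 0.2136] 0.031 xyz mm [ -2.8   0.6 152.4] rotvec [-0.0002 -0.0007  0.0023] t 9.05 op 0.9993730125233883 F [-0.2427 -1.033   0.1622]
```

```bash
python3 -m handwheel '[{"delta_rot":[0,0,0.002],"hand":-1,"xyz":[-3,0,40]},{"delta_rot":[0,0,0.002],"hand":-1,"xyz":[-3,0,85]},{"delta_rot":[0,0,0.002],"hand":-1,"xyz":[-3,0,125]},{"delta_rot":[0,0,0.002],"hand":-1,"xyz":[-3,0,152]},{"delta_rot":[0,0,0.002],"hand":-1,"xyz":[-3,0,152]}]'
python3 -m handwheel '[{"delta_rot":[0,0,0],"hand":1,"xyz":[0,0,0]},{"delta_rot":[0,0,0],"hand":1,"xyz":[0,0,0]},{"delta_rot":[0,0,0],"hand":1,"xyz":[0,0,0]},{"delta_rot":[0,0,0],"hand":1,"xyz":[0,0,0]},{"delta_rot":[0,0,0],"hand":1,"xyz":[0,0,0]}]'
```

```text
time_s: 9.68
position: [0.6225, 0.2119, 0.0291]
tcp_rot: [[-0.231, 0.973, -0.006], [0.973, 0.231, -0.001], [0.001, -0.006, -1.0]]
force: [0.4, 0.8, -0.3]
opening: 1.003
grasp_force: 0.0
time_s: 10.3
position: [0.625, 0.2112, 0.0321]
tcp_rot: [[-0.232, 0.973, 0.001], [0.973, 0.232, 0.0], [-0.0, 0.001, -1.0]]
force: [-0.4, 0.0, 1.7]
opening: 0.571
grasp_force: 30.0
```

```bash
python3 -m handwheel '[{"delta_rot":[0,0,0],"hand":1,"xyz":[-10,0,0]},{"delta_rot":[0,0,0],"hand":1,"xyz":[-22,0,0]},{"delta_rot":[0,0,0],"hand":1,"xyz":[-34,0,0]},{"delta_rot":[0,0,0],"hand":1,"xyz":[-46,0,0]},{"delta_rot":[0,0,0],"hand":1,"xyz":[-58,0,0]}]'
python3 -m handwheel '[{"delta_rot":[0,0,0],"hand":1,"xyz":[-14,0,0]},{"delta_rot":[0,0,0],"hand":1,"xyz":[-28,0,0]},{"delta_rot":[0,0,0],"hand":1,"xyz":[-42,0,0]},{"delta_rot":[0,0,0],"hand":1,"xyz":[-56,0,0]},{"delta_rot":[0,0,0],"hand":1,"xyz":[-68,0,0]}]'
python3 -m handwheel '[{"delta_rot":[0,0,0],"hand":1,"xyz":[0,0,-10]},{"delta_rot":[0,0,0],"hand":1,"xyz":[0,0,-40]},{"delta_rot":[0,0,0],"hand":1,"xyz":[0,0,-80]},{"delta_rot":[0,0,0],"hand":1,"xyz":[0,0,-100]},{"delta_rot":[0,0,0],"hand":1,"xyz":[0,0,-100]}]'
python3 - <<'E'
from h import *
t=vision.capture('top');s=vision.capture('scene')
np.save('pics/t2.npy',t);np.save('pics/s2.npy',s)
cv2.imwrite('pics/e.png',np.hstack([crop(t,150,120,140,130,3),crop(s,330,80,120+25,130,3)]))
E
```

```text
time_s: 10.92
position: [0.638, 0.1552, 0.0316]
tcp_rot: [[-0.231, 0.973, -0.0], [0.973, 0.231, 0.002], [0.002, -0.0, -1.0]]
force: [-1.8, 4.8, 1.0]
opening: 0.572
grasp_force: 30.0
time_s: 11.55
position: [0.6542, 0.0872, 0.0313]
tcp_rot: [[-0.232, 0.973, -0.0], [0.973, 0.232, -0.001], [-0.0, -0.0, -1.0]]
force: [-0.6, -0.2, -1.3]
opening: 0.569
grasp_force: 30.0
time_s: 12.18
position: [0.6554, 0.0891, 0.1343]
tcp_rot: [[-0.233, 0.973, 0.005], [0.973, 0.233, -0.0], [-0.001, 0.005, -1.0]]
force: [0.6, -0.4, -2.0]
opening: 0.576
grasp_force: 30.0
```

View pics/e.png

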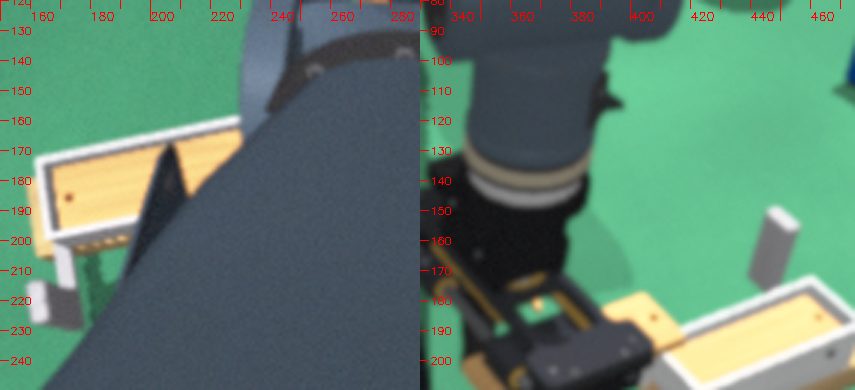

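The stack lies flat in the column (hole visible at (168,185), inner wall showing), the pusher is home, and the plaque is held level. Next: carry it to the jig.

Run:
```python
from h import *
go(jig(0,-.0465),.134,101.1)
```

```text
from [0.6534 0.089  0.1314] to [ 0.5527 -0.3371] 0.134 xyz mm [-391.  -197.    -2.6] rotvec [-0.0007 -0.0002  0.0408] t 12.275 op 0.5643784037478224 F [-0.7111 -0.1488 -1.335 ]
```

```bash
python3 -m handwheel '[{"delta_rot":[0,0,0],"hand":1,"xyz":[-30,-15,-3]},{"delta_rot":[0,0,0],"hand":1,"xyz":[-75,-38,-3]},{"delta_rot":[0,0,0.02],"hand":1,"xyz":[-120,-61,-3]},{"delta_rot":[0,0,0.03],"hand":1,"xyz":[-165,-84,-3]},{"delta_rot":[0,0,0.041],"hand":1,"xyz":[-210,-106,-3]}]'
python3 -m handwheel '[{"delta_rot":[0,0,0],"hand":1,"xyz":[-45,-20,0]},{"delta_rot":[0,0,0],"hand":1,"xyz":[-90,-40,0]},{"delta_rot":[0,0,0],"hand":1,"xyz":[-135,-60,0]},{"delta_rot":[0,0,0],"hand":1,"xyz":[-160,-75,0]},{"delta_rot":[0,0,0],"hand":1,"xyz":[-160,-75,0]}]'
python3 - <<'E'
from h import *
go(jig(0,-.0465),.045,101.1)
E
```

```text
time_s: 12.9
position: [0.5981, -0.1411, 0.1328]
tcp_rot: [[-0.192, 0.981, -0.003], [0.981, 0.192, 0.001], [0.002, -0.003, -1.0]]
force: [-0.6, -0.9, -1.8]
opening: 0.569
grasp_force: 30.0
time_s: 13.52
position: [0.5552, -0.3134, 0.1328]
tcp_rot: [[-0.188, 0.982, -0.002], [0.982, 0.188, 0.001], [0.002, -0.002, -1.0]]
force: [0.3, 0.6, -1.4]
opening: 0.571
grasp_force: 30.0
from [ 0.5552 -0.3134  0.1328] to [ 0.5527 -0.3371] 0.045 xyz mm [-22.9  -6.8  87.8] rotvec [-0.0017 -0.0018 -0.0044] t 13.525 op 0.5711833518417113 F [ 0.2663  0.5519 -1.4493]
```

```bash
python3 -m handwheel '[{"delta_rot":[0,0,-0.004],"hand":1,"xyz":[-12,-4,10]},{"delta_rot":[0,0,-0.004],"hand":1,"xyz":[-23,-7,30]},{"delta_rot":[0,0,-0.004],"hand":1,"xyz":[-23,-7,55]},{"delta_rot":[0,0,-0.004],"hand":1,"xyz":[-23,-7,82]},{"delta_rot":[0,0,-0.004],"hand":1,"xyz":[-23,-7,82]}]'
python3 - <<'E'
from h import *
t=vision.capture('top');s=vision.capture('scene')
np.save('pics/t3.npy',t);np.save('pics/s3.npy',s)
cv2.imwrite('pics/f.png',np.vstack([crop(t,380,175,150,85,3),crop(s,100,170,150,110,3)]))
go(jig(0,-.0465),.032,101.1)
E
```

```text
time_s: 14.15
position: [0.5523, -0.3335, 0.0488]
tcp_rot: [[-0.196, 0.981, -0.006], [0.981, 0.196, 0.005], [0.006, -0.005, -1.0]]
force: [0.0, -0.0, 0.4]
opening: 0.567
grasp_force: 30.0
from [ 0.5543 -0.3352  0.0518] to [ 0.5527 -0.3371] 0.032 xyz mm [-1.6 -2.  19.8] rotvec [-0.0006 -0.0008  0.0039] t 14.25 op 0.5652629372653541 F [-0.6344 -0.5715 -0.4483]
```

View pics/f.png

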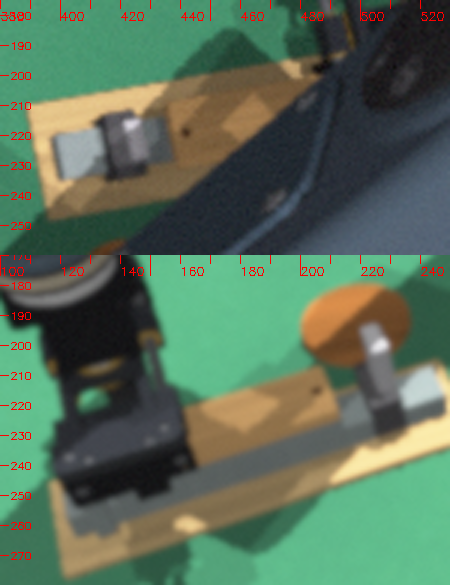

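Run:
```python
from h import *
for n,p in(('top',[(380+168/3,175+103/3),(380+175/3,175+163/3)]),('scene',[(100+322/3,170+113/3),(100+341/3,170+163/3)])):
    e=onz(n,np.array(p)-.3,.061);print(n,e,[JR.T@(x[:2]-SEAT) for x in e])
```

```text
top [[ 0.5489 -0.1989  0.061 ]
 [ 0.505  -0.2032  0.061 ]] [array([0.023 , 0.0899]), array([-0.0209,  0.094 ])]
scene [[ 0.5056 -0.2079  0.061 ]
 [ 0.5591 -0.1975  0.061 ]] [array([-0.0213,  0.0894]), array([0.0332, 0.0893])]
```

```bash
python3 -m handwheel '[{"delta_rot":[0,0,0.004],"hand":1,"xyz":[-1,-3,6]},{"delta_rot":[0,0,0.004],"hand":1,"xyz":[-1,-3,12]},{"delta_rot":[0,0,0.004],"hand":1,"xyz":[-1,-3,16]},{"delta_rot":[0,0,0.004],"hand":1,"xyz":[-1,-3,18.5]},{"delta_rot":[0,0,0.004],"hand":1,"xyz":[-1,-3,19]}]'
python3 -m handwheel '[{"delta_rot":[0,0,0],"hand":1,"xyz":[0,0,0]},{"delta_rot":[0,0,0],"hand":0.2,"xyz":[0,0,0]},{"delta_rot":[0,0,0],"hand":-0.5,"xyz":[0,0,0]},{"delta_rot":[0,0,0],"hand":-1,"xyz":[0,0,0]},{"delta_rot":[0,0,0],"hand":-1,"xyz":[0,0,0]}]'
```

```text
time_s: 14.88
position: [0.5515, -0.3371, 0.0334]
tcp_rot: [[-0.192, 0.981, -0.0], [0.981, 0.192, 0.0], [0.0, -0.0, -1.0]]
force: [-0.5, 0.2, -1.2]
opening: 0.571
grasp_force: 30.0
time_s: 15.5
position: [0.5516, -0.3372, 0.0337]
tcp_rot: [[-0.192, 0.981, 0.0], [0.981, 0.192, -0.0], [-0.0, 0.0, -1.0]]
force: [0.0, -0.7, -0.2]
opening: 0.827
grasp_force: 0.0
```

```bash
python3 -m handwheel '[{"delta_rot":[0,0,0],"hand":-1,"xyz":[0,0,-3]},{"delta_rot":[0,0,0],"hand":-1,"xyz":[0,0,-30]},{"delta_rot":[0,0,0],"hand":-1,"xyz":[0,0,-75]},{"delta_rot":[0,0,0],"hand":-1,"xyz":[0,0,-120]},{"delta_rot":[0,0,0],"hand":-1,"xyz":[0,0,-120]}]'
python3 -m handwheel '[{"delta_rot":[0,0,0.18],"hand":-1,"xyz":[30,0,0]},{"delta_rot":[0,0,0.36],"hand":-1,"xyz":[60,0,0]},{"delta_rot":[0,0,0.54],"hand":-1,"xyz":[100,0,0]},{"delta_rot":[0,0,0.72],"hand":-1,"xyz":[140,0,0]},{"delta_rot":[0,0,0.9],"hand":-1,"xyz":[175,0,0]}]'
python3 -m handwheel '[{"delta_rot":[0,0,0.17],"hand":-1,"xyz":[0,0,0]},{"delta_rot":[0,0,0.34],"hand":-1,"xyz":[0,0,0]},{"delta_rot":[0,0,0.51],"hand":-1,"xyz":[0,0,0]},{"delta_rot":[0,0,0.671],"hand":-1,"xyz":[0,0,0]},{"delta_rot":[0,0,0.671],"hand":-1,"xyz":[0,0,0]}]'
python3 - <<'E'
from h import *
t=vision.capture('top');s=vision.capture('scene')
np.save('pics/t4.npy',t);np.save('pics/s4.npy',s)
cv2.imwrite('pics/g.png',np.vstack([crop(t,380,175,150,85,3),crop(s,100,170,150,110,3)]))
go([.5185,-.1645],.074,11.1)
E
```

```text
time_s: 16.12
position: [0.5539, -0.3391, 0.1584]
tcp_rot: [[-0.192, 0.981, 0.007], [0.981, 0.192, -0.006], [-0.008, 0.006, -1.0]]
force: [-0.3, -0.8, 0.0]
opening: 1.004
grasp_force: 0.0
time_s: 16.75
position: [0.5167, -0.1636, 0.1527]
tcp_rot: [[0.654, 0.756, -0.002], [0.756, -0.654, 0.001], [-0.0, -0.002, -1.0]]
force: [0.0, -0.0, -0.9]
opening: 0.999
grasp_force: 0.0
time_s: 17.38
position: [0.5173, -0.165, 0.1528]
tcp_rot: [[0.981, 0.193, -0.002], [0.193, -0.981, 0.001], [-0.001, -0.001, -1.0]]
force: [-0.9, 0.9, -0.6]
opening: 1.0
grasp_force: 0.0
from [ 0.5175 -0.1652  0.153 ] to [0.5185, -0.1645] 0.074 xyz mm [ 1.2 -0.4 79. ] rotvec [-0.0008  0.001   0.0016] t 17.475 op 0.9978589954474931 F [ 0.1128 -0.0899  0.0982]
```

View pics/g.png

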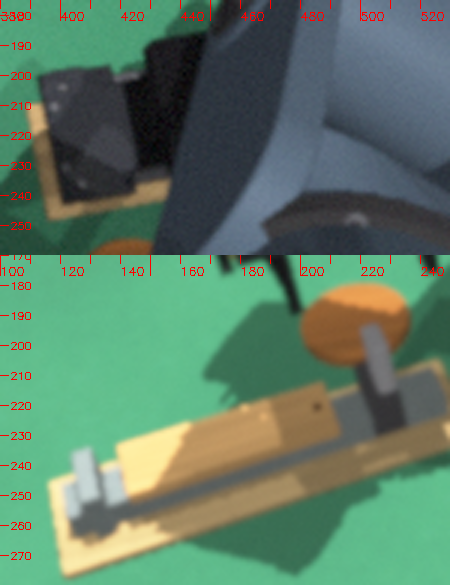

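The plaque lies flat on the bed, parallel to it. Its scene-crop corners are (118,443), (322,382), (341,437) and (126,500), and there are gaps to both stop and jaw. Next: check the corners and grip the jaw tab.

```bash
python3 - <<'E'
from h import *
p=np.array([(118,443),(322,382),(341,437),(126,500)],float)
e=onz('scene',np.c_[100+p[:,0]/3,170+(p[:,1]-255)/3]-.3,.042);j=(e[:,:2]-SEAT)@JR;print(j,j.mean(0))
E
python3 -m handwheel '[{"delta_rot":[0,0,0],"hand":-1,"xyz":[1,0,20]},{"delta_rot":[0,0,0],"hand":-1,"xyz":[1,0,45]},{"delta_rot":[0,0,0],"hand":-1,"xyz":[1,0,70]},{"delta_rot":[0,0,0],"hand":-1,"xyz":[1,0,79]},{"delta_rot":[0,0,0],"hand":1,"xyz":[1,0,79]}]'
python3 -m handwheel '[{"delta_rot":[0,0,0],"hand":1,"xyz":[0,0,0]},{"delta_rot":[0,0,0],"hand":1,"xyz":[0,0,0]},{"delta_rot":[0,0,0],"hand":1,"xyz":[0,0,0]},{"delta_rot":[0,0,0],"hand":1,"xyz":[0,0,0]},{"delta_rot":[0,0,0],"hand":1,"xyz":[0,0,0]}]'
python3 -m handwheel '[{"delta_rot":[0,0,0],"hand":1,"xyz":[0,0,0]},{"delta_rot":[0,0,0],"hand":1,"xyz":[0,0,0]},{"delta_rot":[0,0,0],"hand":1,"xyz":[0,0,0]},{"delta_rot":[0,0,0],"hand":1,"xyz":[0,0,0]},{"delta_rot":[0,0,0],"hand":1,"xyz":[0,0,0]}]'
```

```text
[[-0.0286 -0.0609]
 [-0.0262  0.0871]
 [ 0.0334  0.0858]
 [ 0.0269 -0.0633]] [0.0014 0.0122]
time_s: 18.1
position: [0.5187, -0.1651, 0.0741]
tcp_rot: [[0.981, 0.192, -0.001], [0.192, -0.981, 0.001], [-0.001, -0.001, -1.0]]
force: [-0.0, -0.3, -0.5]
opening: 0.948
grasp_force: 0.0
time_s: 18.73
position: [0.519, -0.1652, 0.0747]
tcp_rot: [[0.981, 0.192, 0.0], [0.192, -0.981, -0.0], [0.0, 0.0, -1.0]]
force: [0.4, -0.2, 0.0]
opening: 0.405
grasp_force: 0.0
time_s: 19.35
position: [0.5189, -0.1652, 0.0745]
tcp_rot: [[0.981, 0.192, -0.0], [0.192, -0.981, -0.0], [-0.0, 0.0, -1.0]]
force: [0.3, -0.5, -0.7]
opening: 0.159
grasp_force: 30.0
```

```bash
python3 -m handwheel '[{"delta_rot":[0,0,0],"hand":1,"xyz":[0,7,0]},{"delta_rot":[0,0,0],"hand":1,"xyz":[0,14,0]},{"delta_rot":[0,0,0],"hand":1,"xyz":[0,21,0]},{"delta_rot":[0,0,0],"hand":1,"xyz":[0,28,0]},{"delta_rot":[0,0,0],"hand":1,"xyz":[0,33,0]}]'
python3 -m handwheel '[{"delta_rot":[0,0,0],"hand":1,"xyz":[0,0.5,0]},{"delta_rot":[0,0,0],"hand":1,"xyz":[0,1,0]},{"delta_rot":[0,0,0],"hand":1,"xyz":[0,1.5,0]},{"delta_rot":[0,0,0],"hand":1,"xyz":[0,2,0]},{"delta_rot":[0,0,0],"hand":1,"xyz":[0,2,0]}]'
```

```text
time_s: 19.98
position: [0.5254, -0.198, 0.0745]
tcp_rot: [[0.982, 0.191, 0.0], [0.191, -0.982, 0.0], [0.0, -0.0, -1.0]]
force: [1.5, 4.1, 0.0]
opening: 0.158
grasp_force: 30.0
time_s: 20.6
position: [0.5257, -0.1994, 0.0745]
tcp_rot: [[0.981, 0.192, 0.0], [0.192, -0.981, 0.0], [0.0, -0.0, -1.0]]
force: [0.9, 2.3, -0.7]
opening: 0.159
grasp_force: 30.0
```

```bash
python3 -m handwheel '[{"delta_rot":[0,0,0],"hand":1,"xyz":[0,0.5,0]},{"delta_rot":[0,0,0],"hand":1,"xyz":[0,1,0]},{"delta_rot":[0,0,0],"hand":1,"xyz":[0,1.5,0]},{"delta_rot":[0,0,0],"hand":1,"xyz":[0,1.5,0]},{"delta_rot":[0,0,0],"hand":1,"xyz":[0,1.5,0]}]'
python3 -m handwheel '[{"delta_rot":[0,0,0],"hand":1,"xyz":[0,0.5,0]},{"delta_rot":[0,0,0],"hand":1,"xyz":[0,1,0]},{"delta_rot":[0,0,0],"hand":1,"xyz":[0,1,0]},{"delta_rot":[0,0,0],"hand":1,"xyz":[0,1,0]},{"delta_rot":[0,0,0],"hand":1,"xyz":[0,1,0]}]'
```

```text
time_s: 21.22
position: [0.526, -0.2011, 0.0745]
tcp_rot: [[0.981, 0.192, 0.0], [0.192, -0.981, -0.0], [0.0, 0.0, -1.0]]
force: [3.0, 2.6, -2.2]
opening: 0.158
grasp_force: 30.0
time_s: 21.85
position: [0.5262, -0.2021, 0.0745]
tcp_rot: [[0.981, 0.192, 0.0], [0.192, -0.981, -0.0], [0.0, 0.0, -1.0]]
force: [3.1, 3.2, -2.4]
opening: 0.155
grasp_force: 30.0
```

```bash
python3 -m handwheel '[{"delta_rot":[0,0,0],"hand":1,"xyz":[0,0.5,0]},{"delta_rot":[0,0,0],"hand":1,"xyz":[0,1,0]},{"delta_rot":[0,0,0],"hand":1,"xyz":[0,1,0]},{"delta_rot":[0,0,0],"hand":1,"xyz":[0,1,0]},{"delta_rot":[0,0,0],"hand":1,"xyz":[0,1,0]}]'
python3 -m handwheel '[{"delta_rot":[0,0,0],"hand":1,"xyz":[0,0.5,0]},{"delta_rot":[0,0,0],"hand":1,"xyz":[0,1,0]},{"delta_rot":[0,0,0],"hand":1,"xyz":[0,1,0]},{"delta_rot":[0,0,0],"hand":1,"xyz":[0,1,0]},{"delta_rot":[0,0,0],"hand":1,"xyz":[0,1,0]}]'
python3 - <<'E'
from h import *
s=vision.capture('scene')
cv2.imwrite('pics/i.png',crop(s,100,180,150,105,5))
E
```

```text
time_s: 22.48
position: [0.5264, -0.203, 0.0745]
tcp_rot: [[0.981, 0.192, 0.0], [0.192, -0.981, -0.0], [0.0, 0.0, -1.0]]
force: [3.3, 2.6, -2.9]
opening: 0.157
grasp_force: 30.0
time_s: 23.1
position: [0.5266, -0.204, 0.0745]
tcp_rot: [[0.981, 0.192, 0.0], [0.192, -0.981, -0.0], [0.0, 0.0, -1.0]]
force: [3.9, 2.1, -2.7]
opening: 0.159
grasp_force: 30.0
```

View pics/i.png

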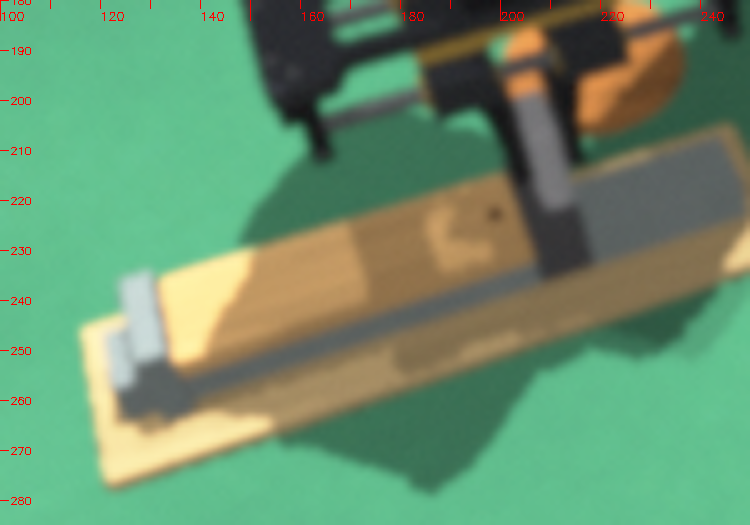

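The jaw is against the plaque's +y end at about (205,225). At the stop, at about (132,250), only a sliver of gap remains. I'll keep going in small steps.

```bash
python3 -m handwheel '[{"delta_rot":[0,0,0],"hand":1,"xyz":[0,0.5,0]},{"delta_rot":[0,0,0],"hand":1,"xyz":[0,1,0]},{"delta_rot":[0,0,0],"hand":1,"xyz":[0,1,0]},{"delta_rot":[0,0,0],"hand":1,"xyz":[0,1,0]},{"delta_rot":[0,0,0],"hand":1,"xyz":[0,1,0]}]'
python3 -m handwheel '[{"delta_rot":[0,0,0],"hand":1,"xyz":[0,0.5,0]},{"delta_rot":[0,0,0],"hand":1,"xyz":[0,1,0]},{"delta_rot":[0,0,0],"hand":1,"xyz":[0,1,0]},{"delta_rot":[0,0,0],"hand":1,"xyz":[0,1,0]},{"delta_rot":[0,0,0],"hand":1,"xyz":[0,1,0]}]'
```

```text
time_s: 23.78
position: [0.5266, -0.2041, 0.0746]
tcp_rot: [[0.982, 0.191, -0.0], [0.191, -0.982, 0.001], [-0.0, -0.001, -1.0]]
force: [4.6, 4.9, -1.7]
opening: 0.162
grasp_force: 30.0
time_s: 24.4
position: [0.5265, -0.2041, 0.0745]
tcp_rot: [[0.982, 0.191, -0.001], [0.191, -0.982, 0.003], [-0.0, -0.003, -1.0]]
force: [4.5, 7.8, -1.3]
opening: 0.159
grasp_force: 30.0
```

```bash
python3 -m handwheel '[{"delta_rot":[0,0,0],"hand":1,"xyz":[0,1,0]},{"delta_rot":[0,0,0],"hand":1,"xyz":[0,1,0]},{"delta_rot":[0,0,0],"hand":1,"xyz":[0,0,0]},{"delta_rot":[0,0,0],"hand":0.2,"xyz":[0,-1,0]},{"delta_rot":[0,0,0],"hand":-0.5,"xyz":[0,-1.5,0]}]'
python3 -m handwheel '[{"delta_rot":[0,0,0],"hand":-1,"xyz":[0,0,0]},{"delta_rot":[0,0,0],"hand":-1,"xyz":[0,0,0]},{"delta_rot":[0,0,0],"hand":-1,"xyz":[0,0,-30]},{"delta_rot":[0,0,0],"hand":-1,"xyz":[0,0,-80]},{"delta_rot":[0,0,0],"hand":-1,"xyz":[0,0,-130]}]'
python3 -m handwheel '[{"delta_rot":[0,0,0],"hand":-1,"xyz":[-50,0,0]},{"delta_rot":[0,0,0],"hand":-1,"xyz":[-50,-50,0]},{"delta_rot":[0,0,0],"hand":-1,"xyz":[-50,-100,0]},{"delta_rot":[0,0,0],"hand":-1,"xyz":[-50,-150,0]},{"delta_rot":[0,0,0],"hand":-1,"xyz":[-50,-200,0]}]'
python3 - <<'E'
from h import *
t=vision.capture('top');s=vision.capture('scene')
cv2.imwrite('pics/j.png',np.vstack([np.hstack([crop(t,380,175,145,80,3),crop(s,100,180,120,80,3)])[:, :795],np.hstack([crop(t,150,145,145,90,3),crop(s,395,145,120,90,3)])[:, :795]]))
E
```

```text
time_s: 25.02
position: [0.526, -0.205, 0.0748]
tcp_rot: [[0.981, 0.192, -0.001], [0.192, -0.981, -0.001], [-0.001, 0.001, -1.0]]
force: [-0.4, -0.7, 0.1]
opening: 0.306
grasp_force: 0.0
time_s: 25.65
position: [0.5261, -0.2045, 0.2056]
tcp_rot: [[0.982, 0.191, -0.001], [0.191, -0.982, 0.0], [-0.001, -0.001, -1.0]]
force: [0.5, -0.4, 0.2]
opening: 0.873
grasp_force: 0.0
time_s: 26.28
position: [0.4387, -0.0167, 0.2048]
tcp_rot: [[0.982, 0.191, 0.001], [0.191, -0.982, -0.0], [0.0, 0.0, -1.0]]
force: [-0.5, 0.8, 0.1]
opening: 0.996
grasp_force: 0.0
```

View pics/j.png

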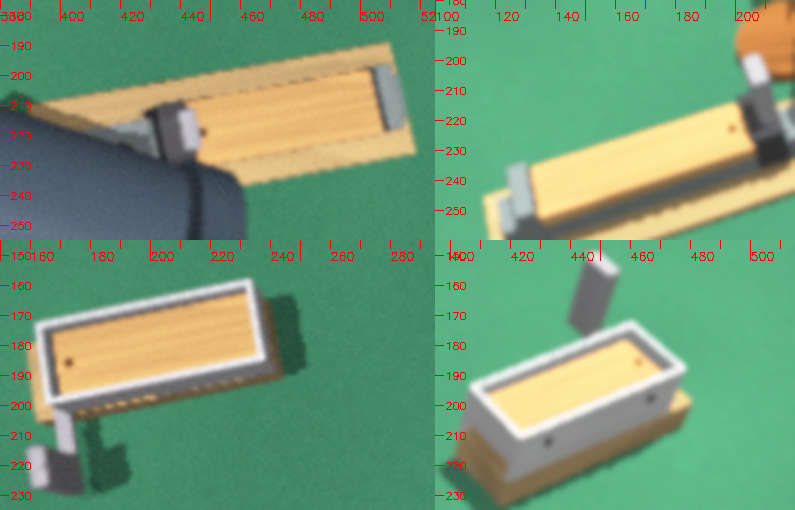

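The plaque is snug between the jaw and the stop, with no gap at (505,205) or (443,222). The stack is flat and the pusher is home, with its tab at (162,220) as at the start.

```bash
python3 -m handwheel '[{"delta_rot":[0,0,0],"hand":-1,"xyz":[0,0,0]},{"delta_rot":[0,0,0],"hand":-1,"xyz":[0,0,0]},{"delta_rot":[0,0,0],"hand":-1,"xyz":[0,0,0]},{"delta_rot":[0,0,0],"hand":-1,"xyz":[0,0,0]},{"delta_rot":[0,0,0],"hand":-1,"xyz":[0,0,0]}]' >/dev/null
python3 -c "
from rig import workorder
print(workorder.hand_in())"
```

```text
the job is handed in; nothing more can be done
None
```

The job is handed in (no verdict was returned): in the last pictures plaque 1 is held snugly between jaw and stop, the other three lie flat in the magazine, the pusher is home, and the arm is clear of everything.

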